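# Open the push-and-turn cap of the round disinfectant jug

## Robot

A 6-joint arm with a two-finger parallel gripper is mounted at the origin on the work surface. World frame = base frame: x ahead of the robot, y to its left, z up, the work surface at z = 0. Lengths are in mm, angles in rad, forces in N, time in s.
With the tool pointing down it reaches from about 400 to 925 mm from the base axis. Payload 12.5 kg.
Tool frame: the origin (TCP) lies at the very end of the fingers, on their centre line; the grasp point (between the pads) lies 19 mm behind it; z points along the fingers, y is the direction in which the jaws open and shut (so a half turn about z gives the same grasp; the last joint's range is limited). The gripper opens to 95 mm and grips with 3 to 60 N. Pads are 20 mm wide; open, the fingers measure 119 mm over their backs; the gripper's body (75 mm by 180 mm) begins 59 mm behind the grasp point.
Start: joints at [1.23, 0.491, 1.559, -0, 1.092, -0.106], TCP at [145.387, 607.873, 214.661] pointing down, gripper open.
Joint ranges: [-3.1, 3.1], [-0.84, 2.19], [0.05, 2.79], [-1.13, 4.28], [0.06, 2.93], [-2.69, 2.69]. Speed limits (rad/s): [2.22, 2.22, 2.79, 3.14, 3.14, 3.14].

## Interface

Orientations are given as [roll, pitch, yaw] about the fixed x, y, z axes, in that order (R = Rz(yaw) Ry(pitch) Rx(roll)).
In Python, from cell import env, read_camera, get_calibration gives the robot as it stands.
- The arm moves only by the tool arm_command, never from a script. Its argument "targets" is a list of rows, each a list of 3 entries, a list of its own where there are three numbers: the turn, a rotation vector about the tool's x, y, z in rad, then the shift along the tool's x, y, z in m, then the closure in counts, from 0 (fully open) to 255 (shut). In form: [[[rx, ry, rz], [tx, ty, tz], fingers], ...]. A call has 1 to 8 rows; each row is the pose to reach, as a shift and turn from the pose commanded when the call began, along the tool's axes at that moment; what a row does not reach only later rows make up. A row lasts 1/10 s, in which the tool goes at most 50 mm and 8.59 degrees, less where a joint would pass 70% of its speed; a pose out of reach is approached as far as the arm can. A call with a gripper value outside its range is refused whole. The fingers move at their own pace and stop on an object; the grip force is fixed at half the most. Time passes only in rows, so rows that repeat a pose let the fingers close. It gives the time, the measured TCP pose, the force and the opening at its end, in the units of the state.
- env.state(): the state, without advancing time (a new reading comes with each control period).
- read_camera(name): name is "side" or "top"; returns (picture, depth): 480x640x3 uint8, blue, green, red; 480x640 float32, mm along the optical axis (not along the pixel's ray), 0 where there is no reading.
- get_calibration(name): a dict with "vfov" (degrees; the focal length in pixels is half the picture's height over the tangent of half this angle, whatever the lens; pixels are square), "cx", "cy" (the principal point, pixels), "world_from_camera" (4x4, takes a point from camera to world coordinates). Camera axes: x right, y down, z forward; pixel columns grow to the right and rows downward; lengths in mm; the calibration is good to about 2 mm. A picture is of the moment at which its call begins. get_calibration takes no time and is no camera call.
- env.job_done(): hands the job in, once; it reports no verdict.
The state is a dict: "t": time; "joints": joint angles; "qvel": joint speeds; "tau": joint torques, N m; "eef_pos": TCP position; "tcp_rot": TCP orientation; "ft_force": force on the tool from outside, world axes, zero at the start; "moment": the same for the moment, N m; "opening": opening from 0.0 (shut) to 1.0 (fully open).
Only numpy, scipy, OpenCV 4.12 (cv2) and the standard library are available. Lean on these libraries where they do the work, as an engineer would, in place of code of your own. Each camera call takes 0.05 s, during which the arm holds its last target.

## Task

Open the round jug: push its child-resistant cap down against the spring, turn it anticlockwise (seen from above) while it is held down, and lift it off. Then set the cap down the right way up, lying flat inside the round metal dish, and let go. Leave the cap of the square jug where it is.

Things in the scene. Friction and masses are not known exactly. Their poses are not given: they have to be found in the camera images.
- cap: Cap on the round jug: ribbed red round skirt 68 mm wide, 26 mm high, flat top; on it an upright smooth round grip knob, 24 mm in diameter, 30 mm high. 70 g. Origin: centre of the skirt's lower edge, z up; knob from z = 26 to 56 mm; low ridges along x. Locked, a spring lifts it with 6 N. Pushed down 5 mm or more (12 N; aim for 7-10 mm; stop at 12 mm, 20 N) it can turn; else it is blocked
- round_jug: White round jug, 96 mm wide, in a round steel foot 112 mm wide, fixed to the table. Origin: centre of the underside, z up. Locked cap: origin 152 mm above this, its x within 5 degrees of the jug's x. Cap's x turned 70 degrees (55 to 85) anticlockwise from jug's x: it is free, rises 2 mm when let up and lifts straight off. Neck under it 174 mm high: lift 25 mm before moving sideways
- dish: Loose round metal dish, 150 mm across the rim, 136 mm across the foot, 14 mm high, floor 5 mm thick, 0.4 kg. Origin: centre of its underside, z up. A cap standing in it has its origin 5 mm above the dish's
- square_jug_cap: Cap of the same kind, shape, size and colour, on the white square jug (body 92 mm wide, square steel foot 108 mm wide, fixed); origin and axes as for the other cap. To be left on its jug
Mind the look-alikes: they are no part of the job. What is shaped like the cap but green is not meant. Leave any pink look-alike of the round_jug alone.

How it is judged (in metres and radians):
On the way, in this order (a step that is already met when the one before it is completed fails the run):
1. the round jug's cap is pushed down on its neck (z of cap in the frame of round_jug below 0.148 m and horizontal distance between cap and round_jug below 0.01 m), for 0.1 s.
2. the cap is turned to the free position, still on the neck (angle between the x axis of cap and the x axis of round_jug, either way round above 0.8 rad and horizontal distance between cap and round_jug below 0.01 m), for 0.1 s.
3. the cap is lifted clear of the neck (z of cap in the frame of round_jug above 0.172 m), for 0.1 s.
At the end, for the whole second after the job is handed in: The round jug's cap stands upright (within 10 degrees), flat on the floor of the dish and wholly inside its rim (its centre within 36 mm of the dish's centre), at rest and released; the dish is on the table (horizontal distance between cap and dish below 0.036 m and z of cap in the frame of dish between 0 and 0.012 m and angle between cap's own z axis and vertical below 0.17 rad and height (world z) of dish below 0.01 m and linear speed of cap below 0.03 m/s and z of cap in the frame of round_jug below 0.1 m); the robot touches nothing.
It fails at once if the cap of the square jug is shifted or lifted by more than 10 mm (distance of square_jug_cap from where it was at the start of the episode above 0.01 m).
It also fails if it takes over 43 s, if anything falls off the work surface, if the arm or the gripper's body presses on something with over 40 N, if the wrist force passes 120 N, or if a joint passes its speed limit or range.

## Working session

There is one attempt and no reset: what is moved stays moved. The work goes in short steps, Python scripts to look and compute and a tool call to move; the robot and the scene stay as the last step left them, time stands still between calls to the robot, and variables do not carry over. Pictures are saved under pics/ and viewed, and the job is handed in when it is done.

Besides the shell and the picture viewer there is one more tool, called after "Emit:" by a JSON object that holds its "name" and its "arguments", one argument or row to a line. arm_command: Moves the arm, as the interface text tells. Its arguments: {"type":"object","properties":{"targets":{"type":"array"}},"required":["targets"]}

```bash
ls; mkdir -p pics; python3 - <<'E'
from cell import env, read_camera, get_calibration
import cv2,numpy as np
for n in("side","top"):
    p,d=read_camera(n); cv2.imwrite(f"pics/{n}0.png",p); np.savez(f"pics/{n}0.npz",p=p,d=d)
    c=get_calibration(n); print(n,c)
print(env.state())
E
```

```text
pics
side {'vfov': 54.4264052617125, 'cx': 314.9002214348969, 'cy': 240.17471046644215, 'world_from_camera': array([[ 8.47460080e-01, -3.20965667e-01,  4.22838567e-01,
         1.76748482e+02],
       [-5.30451110e-01, -5.43216835e-01,  6.50797273e-01,
        -5.78329444e+02],
       [ 2.08094476e-02, -7.75819896e-01, -6.30611176e-01,
         7.01935052e+02],
       [ 0.00000000e+00,  0.00000000e+00,  0.00000000e+00,
         1.00000000e+00]])}
top {'vfov': 48.761476998573876, 'cx': 318.8846520460648, 'cy': 240.01804441609983, 'world_from_camera': array([[ 1.18660041e-02, -9.90159153e-01,  1.39441924e-01,
         3.89943971e+02],
       [-9.99805689e-01, -1.39438852e-02, -1.39338809e-02,
         2.29314249e+01],
       [ 1.57411219e-02, -1.39249489e-01, -9.90132212e-01,
         1.30597333e+03],
       [ 0.00000000e+00,  0.00000000e+00,  0.00000000e+00,
         1.00000000e+00]])}
{'t': 0.1, 'joints': array([ 1.23043152e+00,  4.91481949e-01,  1.55940564e+00, -1.94635329e-05,
        1.09172608e+00, -1.05607435e-01]), 'qvel': array([-4.44662610e-04, -1.26936023e-03, -3.88189545e-04,  3.17181090e-05,
        1.14721543e-03, -4.64411133e-04]), 'tau': array([ 2.18659952e-03, -6.13616395e+01, -2.58605701e+01,  6.93944888e-02,
        4.70037991e-02, -6.31475791e-05]), 'eef_pos': array([145.28880125, 607.64074616, 214.12505998]), 'tcp_rot': array([-3.14057550e+00, -9.04597810e-05,  2.90684421e+00]), 'ft_force': array([-0.16312553,  0.32142506, -0.25274438]), 'moment': array([-0.03843981,  0.01118603,  0.01592125]), 'opening': 0.9996882546269993}
```

View pics/side0.png

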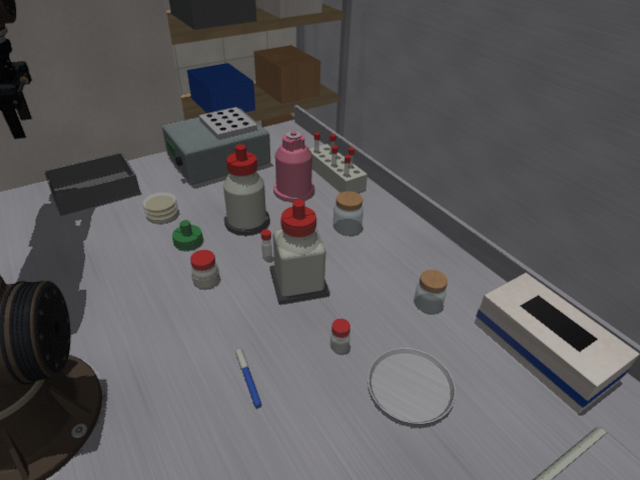

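View pics/top0.png

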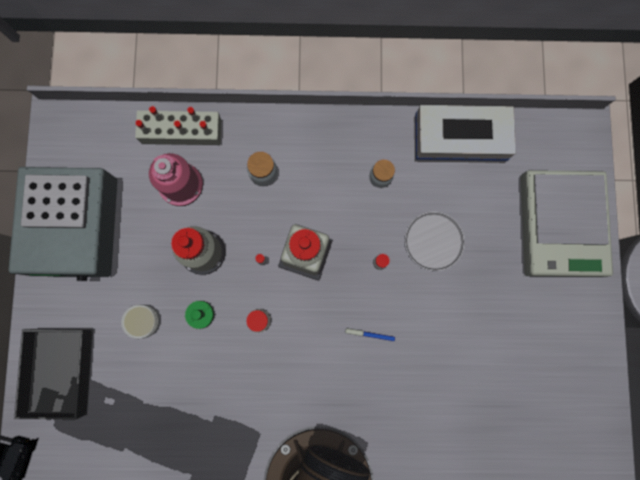

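```bash
cat > h.py <<'E'
import numpy as np,cv2
from cell import env, read_camera, get_calibration
def K(n):
    c=get_calibration(n); return 240/np.tan(np.radians(c['vfov']/2)),c['cx'],c['cy'],c['world_from_camera']
def ray(n,u,v,z):
    f,cx,cy,T=K(n); d=T[:3,:3]@[(u-cx)/f,(v-cy)/f,1]; o=T[:3,3]; return o+d*(z-o[2])/d[2]
def cloud(n,D):
    f,cx,cy,T=K(n); v,u=np.mgrid[:480,:640]; P=np.stack([(u-cx)/f*D,(v-cy)/f*D,D],-1); return P@T[:3,:3].T+T[:3,3]
def proj(n,p):
    f,cx,cy,T=K(n); q=T[:3,:3].T@(np.array(p)-T[:3,3]); return q[0]/q[2]*f+cx,q[1]/q[2]*f+cy
E
python3 - <<'E'
from h import *
def fit(P):
    x,y=P[:,0],P[:,1];A=np.c_[x,y,np.ones(len(x))];s=np.linalg.lstsq(A,x*x+y*y,rcond=None)[0];return s[0]/2,s[1]/2,np.sqrt(s[2]+s[0]**2/4+s[1]**2/4)
a=np.load('pics/top0.npz');p,d=a['p'],a['d'];s=np.load('pics/side0.npz')
W=cloud('top',d);Ws=cloud('side',s['d'])
print('table z',W[330:345,400:420,2].mean(),Ws[400:420,300:320,2].mean())
def red(p): 
    q=p.astype(int);return (q[...,2]>90)&(q[...,1]<60)&(q[...,0]<60)
for nm,(u0,v0,u1,v1),Wx,pp in [('top',(165,220,230,275),W,p),('top',(280,220,330,270),W,p),('side',(220,140,262,178),Ws,s['p']),('side',(275,195,322,240),Ws,s['p'])]:
    m=np.zeros((480,640),bool);m[v0:v1,u0:u1]=1;m&=red(pp);Q=Wx[m];
    print(nm,m.sum(),'z pct',np.percentile(Q[:,2],[1,10,25,50,75,90,99]).round(1))
    zt=np.percentile(Q[:,2],99); k=Q[Q[:,2]>zt-6]; print(' knob top',k.mean(0),(k.min(0)+k.max(0))/2,len(k))
    t=Q[abs(Q[:,2]-(zt-30))<5]; print(' skirt top mid',(t.min(0)+t.max(0))/2,t.max(0)-t.min(0),len(t))
for u,v in [(407,241),(463,241),(434,213),(434,270)]: print(ray('top',u,v,14))
for u,v in [(367,386),(454,386),(411,350),(411,421)]: print(ray('side',u,v,14))
cv2.imwrite('pics/ct.png',cv2.resize(p[140:290,130:340],None,fx=3.8,fy=3.8,interpolation=2))
cv2.imwrite('pics/cs.png',cv2.resize(s['p'][125:305,200:350],None,fx=3.3,fy=3.3,interpolation=2))
E
```

```text
table z 3.269082158598633 -0.44160598937141343
top 706 z pct [163.7 174.  175.6 177.3 179.5 206.1 210. ]
 knob top [533.55036225 283.20874476 242.02875915] [469.60731687 163.01675188 755.02001067] 95
 skirt top mid [538.54701823 290.00603645 179.61937362] [65.07032859 63.89139291  9.19937386] 468
top 720 z pct [166.7 174.1 175.9 177.7 179.8 205.9 210.4]
 knob top [532.57236184  38.01980284 255.10363784] [470.35519709  36.0240875  755.18126398] 92
 skirt top mid [538.78863596  37.88260867 180.29236372] [63.29010329 62.40456667  9.83096772] 464
side 313 z pct [ 47.2 176.5 177.3 178.1 179.2 206.7 208.9]
 knob top [538.6544806  293.50072921 207.57916945] [539.16135027 293.53932336 207.92940295] 43
 skirt top mid [538.4848168  294.83182103 178.91878124] [62.96021283 67.61404995  6.78504239] 247
side 504 z pct [  4.2 176.4 177.3 178.1 179.1 207.1 209.2]
 knob top [519.18470914   6.09179809 235.05763826] [ 363.33696519 -263.28717418  453.50238869] 72
 skirt top mid [538.82952357  41.72674172 178.91571537] [66.00949021 66.2241381   8.93298018] 396
[ 572.51059393 -212.92664265   14.        ]
[ 574.46283112 -351.84916941   14.        ]
[ 643.87940618 -281.15199109   14.        ]
[ 501.60661921 -278.51909283   14.        ]
[ 506.34505628 -245.01650907   14.        ]
[ 633.1922415  -321.99923054   14.        ]
[ 620.53051734 -226.44490144   14.        ]
[ 527.78650236 -332.58086452   14.        ]
```

View pics/ct.png

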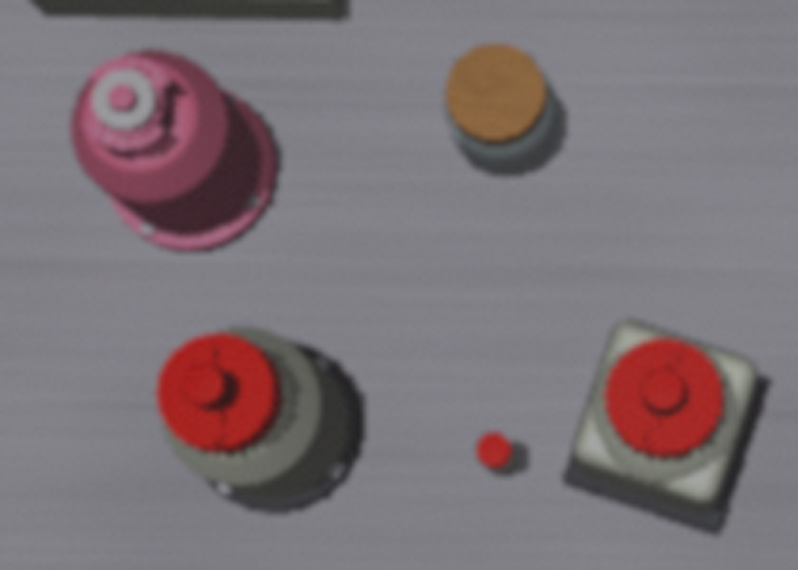

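View pics/cs.png

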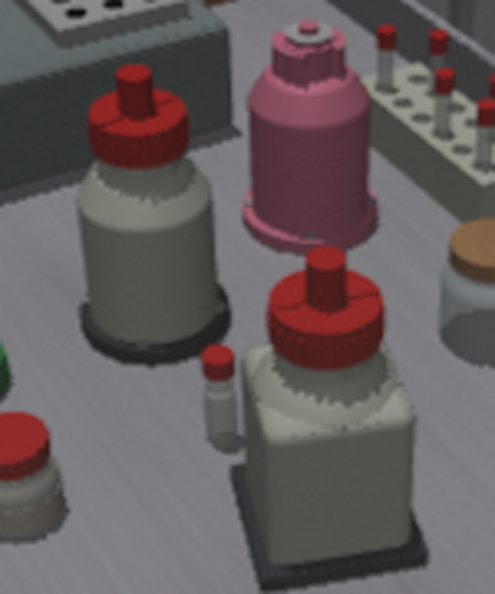

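Four candidates in the top view:
- Pink jug, (170,172): look-alike with no red cap.
- Green cap, (199,315): wrong colour.
- Square-jug cap, (305,245): must be left alone.
- Red cap, (187,242): sits on a white cylindrical body with a round foot. Both crops confirm it is the target.

The dish is at (434,241). The two cameras place the cap at about (538.5, 290–294).

```bash
cat >> h.py <<'E'
from scipy.spatial.transform import Rotation as R
def rel(target,yaw,cmd=None):
    "cmd=(pos mm,yaw) commanded; shift in tool axes (m), rz"
    s=env.state(); 
    p,y=(s['eef_pos'],s['tcp_rot'][2]) if cmd is None else cmd
    M=R.from_euler('xyz',[np.pi,0,y]).as_matrix()
    sh=M.T@(np.array(target)-np.array(p))/1000
    return sh.round(4), round(-(yaw-y),4)
E
python3 - <<'E'
from h import *
print(rel([538.5,292,245],1.91,([145.39,607.87,214.66],2.9068)))
E
```

```text
(array([-0.4558, -0.2157, -0.0303]), 0.9968)
```

Emit:
{"name": "arm_command", "arguments": {
  "targets": [
    [[0,0,0.08],[-0.02,-0.01,-0.03],0],
    [[0,0,0.2],[-0.06,-0.028,-0.03],60],
    [[0,0,0.33],[-0.1,-0.047,-0.03],60],
    [[0,0,0.46],[-0.14,-0.066,-0.03],60],
    [[0,0,0.59],[-0.18,-0.085,-0.03],60],
    [[0,0,0.72],[-0.22,-0.104,-0.03],60],
    [[0,0,0.86],[-0.26,-0.123,-0.03],60],
    [[0,0,0.997],[-0.3,-0.142,-0.03],60]
  ]
}}

```text
t: 0.9
eef_pos: [405.2, 398.6, 244.5]
tcp_rot: [-3.141, 0.0, 1.904]
ft_force: [1.2, 0.2, -0.5]
opening: 0.763
```

```bash
python3 - <<'E'
from h import *
s=env.state();print(s);print(rel([538.5,292,245],1.91))
E
```

```text
{'t': 0.9, 'joints': array([6.60911625e-01, 3.80783256e-01, 1.66160341e+00, 7.43805607e-05,
       1.09950743e+00, 3.27547472e-01]), 'qvel': array([-7.73036968e-01,  5.71770185e-02, -8.94225122e-02, -5.46468724e-04,
        2.78889731e-02,  5.93435493e-01]), 'tau': array([ 5.92431128e+00, -5.58000612e+01, -2.46183604e+01,  4.17533820e-02,
        5.28955960e-02, -9.79708135e-01]), 'eef_pos': array([405.21822273, 398.58464904, 244.48949019]), 'tcp_rot': array([-3.14128592e+00,  3.42414726e-05,  1.90412670e+00]), 'ft_force': array([ 1.19690004,  0.21008212, -0.45183832]), 'moment': array([-0.04664553, -0.03638468, -0.02962891]), 'opening': 0.7632995702826041}
(array([-0.1443,  0.0911, -0.0005]), np.float64(-0.0059))
```

Emit:
{"name": "arm_command", "arguments": {
  "targets": [
    [[0,0,0],[-0.037,0.023,0],60],
    [[0,0,0],[-0.074,0.046,0],60],
    [[0,0,0],[-0.11,0.068,0],60],
    [[0,0,0],[-0.1465,0.0907,0],60],
    [[0,0,0],[-0.1465,0.0907,0],60],
    [[0,0,0],[-0.1465,0.0907,0],60],
    [[0,0,0],[-0.1465,0.0907,0],60]
  ]
}}

```text
t: 1.6
eef_pos: [537.7, 292.4, 244.4]
tcp_rot: [-3.141, -0.0, 1.91]
ft_force: [-0.2, -0.0, 0.4]
opening: 0.765
```

```bash
python3 - <<'E'
from h import *
s=env.state();print(s['eef_pos'],s['tcp_rot'],s['joints'],s['ft_force'],s['opening'])
for n,b in(("side",(60,230,160,320)),("top",(180,300,120,260))):
    p,d=read_camera(n); np.savez(f"pics/{n}1.npz",p=p,d=d)
    c=p[b[0]:b[1],b[2]:b[3]]
    cv2.imwrite(f"pics/{n}1.png",cv2.resize(c,None,fx=4,fy=4,interpolation=2))
    print(n,'tcp px',proj(n,s['eef_pos']))
E
```

```text
[537.67060621 292.42263454 244.4274714 ] [-3.14093267e+00 -2.28479809e-04  1.91022549e+00] [3.90126677e-01 4.45263723e-01 1.55407542e+00 2.87557025e-04
 1.14290108e+00 5.05780265e-02] [-0.18057222 -0.00665471  0.39743628] 0.7651670074230137
side tcp px (np.float64(238.2346576871518), np.float64(131.84973350693483))
top tcp px (np.float64(177.86043547754076), np.float64(238.9217111694381))
```

View pics/side1.png

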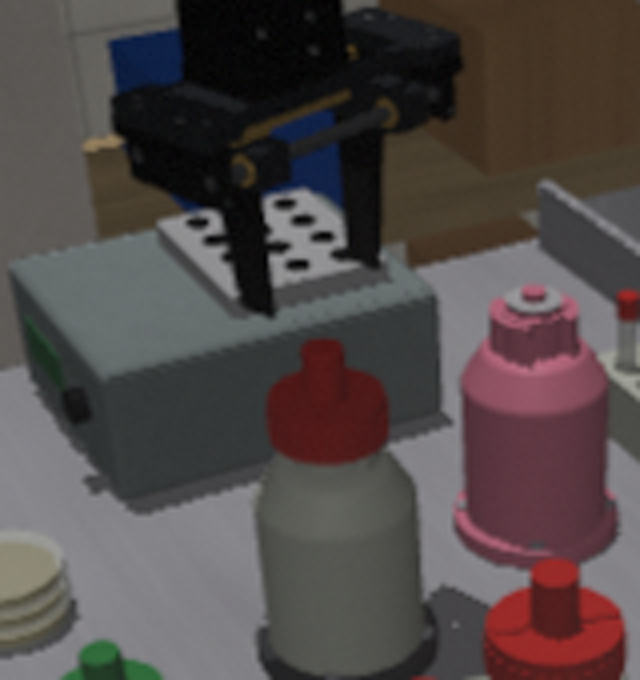

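View pics/top1.png

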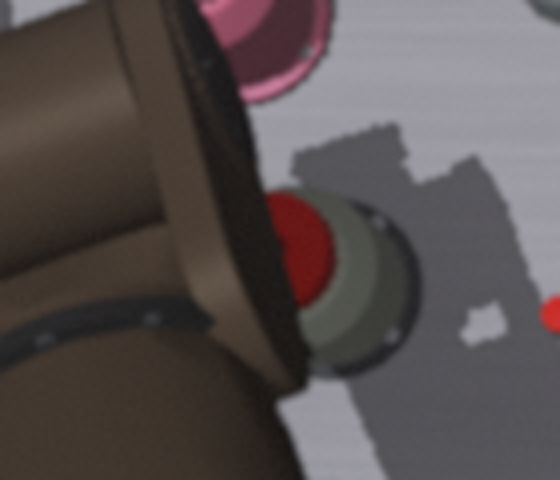

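```bash
python3 - <<'E'
from h import *
print(proj('side',[537.7,292.4,208]),proj('side',[538.5,290,208]),proj('side',[538.5,294,208]))
M=R.from_euler('xyz',[np.pi,0,1.91]).as_matrix()
for sx in(-10,0,10):
  for y in(-49,-36.4,36.4,49): print(sx,y,np.round(proj('side',np.array([537.7,292.4,244.4])+M@[sx,y,0]),1))
a=np.load('pics/top0.npz')['p'];cv2.imwrite('pics/k.png',cv2.resize(a[222:262,165:215],None,fx=14,fy=14,interpolation=2))
b=np.load('pics/side1.npz')['p'];cv2.imwrite('pics/k2.png',cv2.resize(b[115:180,215:265],None,fx=9,fy=9,interpolation=2))
E
```

```text
(np.float64(239.61652062896502), np.float64(147.06128755191904)) (np.float64(240.411512373481), np.float64(147.4252321452735)) (np.float64(239.6399302877503), np.float64(146.67661555608598))
-10 -49 [224.6 141.3]
-10 -36.4 [229.1 139.2]
-10 36.4 [253.4 127.6]
-10 49 [257.5 125.7]
0 -49 [221.3 139.8]
0 -36.4 [225.8 137.7]
0 36.4 [250.2 126.2]
0 49 [254.2 124.4]
10 -49 [218.1 138.4]
10 -36.4 [222.5 136.3]
10 36.4 [247.  124.9]
10 49 [251.  123.1]
```

View pics/k.png

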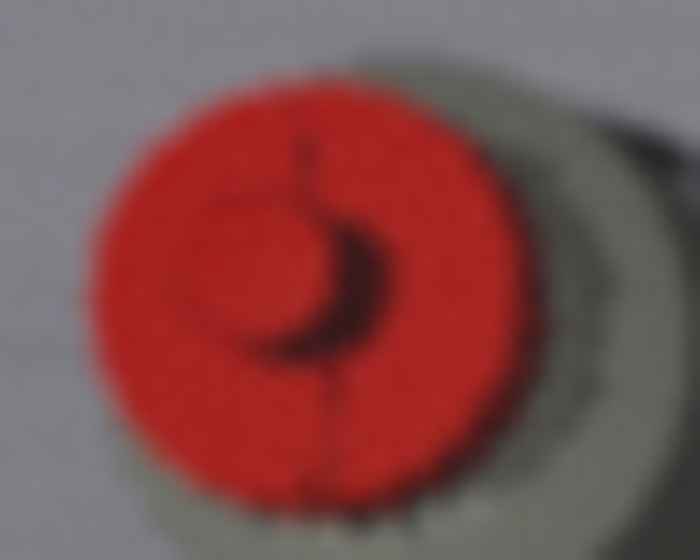

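View pics/k2.png

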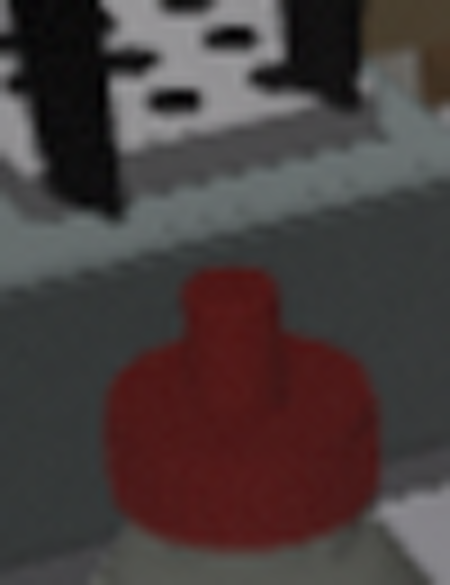

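Emit:
{"name": "arm_command", "arguments": {
  "targets": [
    [[0,0,0],[-0.0018,0.001,0.01],60],
    [[0,0,0],[-0.0018,0.001,0.03],60],
    [[0,0,0],[-0.0018,0.001,0.05],60],
    [[0,0,0],[-0.0018,0.001,0.06],60],
    [[0,0,0],[-0.0018,0.001,0.063],60],
    [[0,0,0],[-0.0018,0.001,0.063],60]
  ]
}}

```text
t: 2.3
eef_pos: [539.9, 290.8, 181.6]
tcp_rot: [-3.141, -0.0, 1.91]
ft_force: [-0.6, -0.4, 0.8]
opening: 0.762
```

Emit:
{"name": "arm_command", "arguments": {
  "targets": [
    [[0,0,0],[0,0,0.0],150],
    [[0,0,0],[0,0,0.0],200],
    [[0,0,0],[0,0,0],255],
    [[0,0,0],[0,0,0],255],
    [[0,0,0],[0,0,0],255],
    [[0,0,0],[0,0,0],255],
    [[0,0,0],[0,0,0],255],
    [[0,0,0],[0,0,0],255]
  ]
}}

```text
t: 3.1
eef_pos: [540.1, 290.7, 181.7]
tcp_rot: [3.141, -0.0, 1.91]
ft_force: [1.2, 0.4, 0.3]
opening: 0.243
```

Emit:
{"name": "arm_command", "arguments": {
  "targets": [
    [[0,0,0],[0,0,0.002],255],
    [[0,0,0],[0,0,0.004],255],
    [[0,0,0],[0,0,0.006],255],
    [[0,0,0],[0,0,0.0085],255],
    [[0,0,0],[0,0,0.0085],255],
    [[0,0,0],[0,0,0.0085],255]
  ]
}}

```text
t: 3.7
eef_pos: [540.2, 290.7, 174.5]
tcp_rot: [3.14, -0.0, 1.91]
ft_force: [-3.5, -1.7, 13.6]
opening: 0.246
```

```bash
python3 - <<'E'
from h import *
p,d=read_camera('side'); cv2.imwrite(f"pics/s2.png",cv2.resize(p[100:200,200:290],None,fx=6,fy=6,interpolation=2))
s=env.state();print(s['t'],s['eef_pos'],s['ft_force'],s['moment'],s['joints'][5])
E
```

```text
3.75 [540.15400955 290.71519028 174.55594319] [-2.35023045 -1.37106605 13.21489576] [-0.35002523  0.54506242  0.02929641] 0.04702804348968037
```

View pics/s2.png

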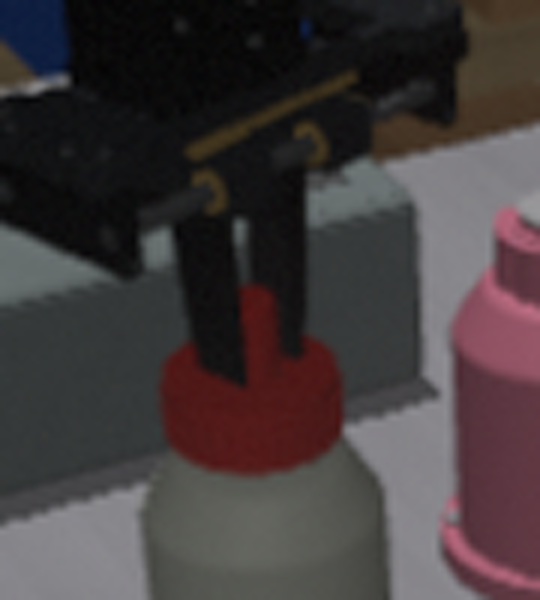

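Emit:
{"name": "arm_command", "arguments": {
  "targets": [
    [[0,0,0],[0,0,0.0015],255],
    [[0,0,0],[0,0,0.0025],255],
    [[0,0,0],[0,0,0.0025],255],
    [[0,0,-0.1],[0,0,0.0025],255],
    [[0,0,-0.2],[0,0,0.0025],255],
    [[0,0,-0.3],[0,0,0.0025],255],
    [[0,0,-0.4],[0,0,0.0025],255]
  ]
}}

```text
t: 4.45
eef_pos: [541.1, 291.1, 172.7]
tcp_rot: [3.137, 0.001, 2.314]
ft_force: [0.6, 0.3, 16.0]
opening: 0.247
```

Emit:
{"name": "arm_command", "arguments": {
  "targets": [
    [[0,0,-0.12],[0,0,0],255],
    [[0,0,-0.24],[0,0,0],255],
    [[0,0,-0.36],[0,0,0],255],
    [[0,0,-0.48],[0,0,0],255],
    [[0,0,-0.6],[0,0,0],255],
    [[0,0,-0.72],[0,0,0],255],
    [[0,0,-0.83],[0,0,0],255],
    [[0,0,-0.83],[0,0,0],255]
  ]
}}

```text
t: 5.25
eef_pos: [541.2, 291.2, 172.8]
tcp_rot: [3.14, 0.005, -3.14]
ft_force: [0.0, 0.4, 15.2]
opening: 0.245
```

```bash
cat > look.py <<'E'
from h import *
import sys
k=sys.argv[1]
p,d=read_camera('side'); a=cv2.resize(p[100:200,200:290],None,fx=5,fy=5,interpolation=2)
q,d=read_camera('top'); b=cv2.resize(q[205:285,155:215],None,fx=6,fy=6.25,interpolation=2)
cv2.imwrite(f"pics/{k}.png",cv2.convertScaleAbs(np.hstack([a,b[:500]]),alpha=1.4))
s=env.state();print(s['t'],s['eef_pos'],s['tcp_rot'],s['ft_force'],s['moment'],s['joints'],s['opening'])
E
python3 look.py s3
```

```text
5.35 [541.18977247 291.16141186 172.76431713] [3.13963398 0.00445358 3.14001904] [-0.125179    0.32013952 15.09971586] [ 0.10850869 -0.10016682  0.02036433] [ 3.86086641e-01  5.17261474e-01  1.63608737e+00  1.55921158e-04
  9.83380290e-01 -1.18322653e+00] 0.24771892301700138
```

View pics/s3.png

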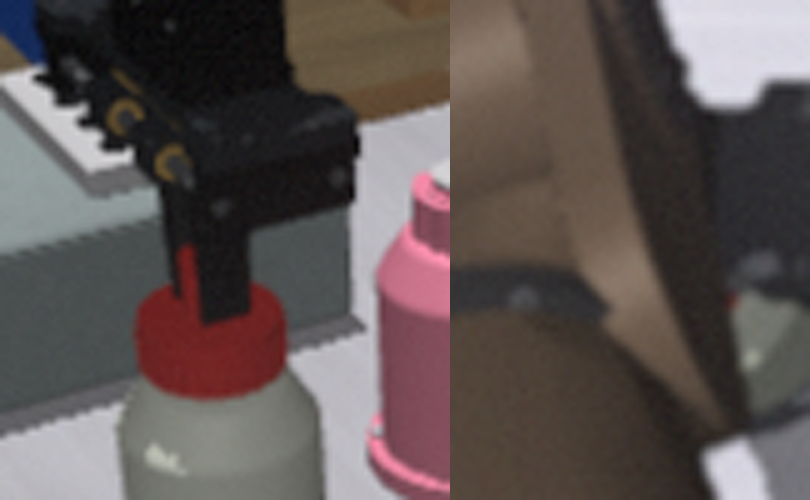

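```bash
python3 - <<'E'
from h import *
a=np.mean([read_camera('side')[0].astype(float) for _ in range(12)],0)[145:185,222:262]
r=a[...,2];r=np.clip((r-r.min())*2.2,0,255);r=np.clip((a[...,2]-50)*2.2,0,255)
cv2.imwrite('pics/avg.png',cv2.resize(r.astype(np.uint8),None,fx=14,fy=14,interpolation=2)); print(np.percentile(a[...,2],[5,50,95]))
E
```

```text
[18.58333333 70.5        90.83333333]
```

View pics/avg.png

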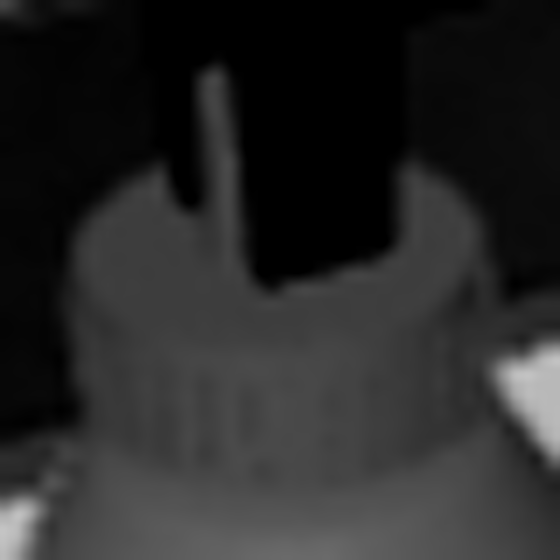

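Emit:
{"name": "arm_command", "arguments": {
  "targets": [
    [[0,0,0],[0,0,-0.003],255],
    [[0,0,0],[0,0,-0.006],255],
    [[0,0,0],[0,0,-0.009],255],
    [[0,0,0],[0,0,-0.011],255],
    [[0,0,0],[0,0,-0.013],255]
  ]
}}

```text
t: 6.45
eef_pos: [540.3, 290.8, 184.0]
tcp_rot: [3.141, 0.001, 3.14]
ft_force: [3.3, 3.3, -2.7]
opening: 0.248
```

Emit:
{"name": "arm_command", "arguments": {
  "targets": [
    [[0,0,0],[0,0,-0.002],255],
    [[0,0,0],[0,0,-0.004],255],
    [[0,0,0],[0,0,-0.006],255],
    [[0,0,0],[0,0,-0.006],255]
  ]
}}

```text
t: 6.85
eef_pos: [539.9, 290.6, 189.8]
tcp_rot: [3.142, -0.0, 3.14]
ft_force: [2.2, 2.1, -0.8]
opening: 0.246
```

```bash
python3 look.py s4
```

```text
6.95 [539.87406234 290.61762353 189.71321287] [ 3.14149634e+00 -1.34069473e-05  3.13982445e+00] [2.01370057 2.57997835 0.19712768] [ 0.47012574 -0.49902523  0.03028385] [ 3.86088869e-01  4.98965141e-01  1.61820308e+00  1.10286370e-04
  1.02440042e+00 -1.18299656e+00] 0.2511896603549317
```

View pics/s4.png

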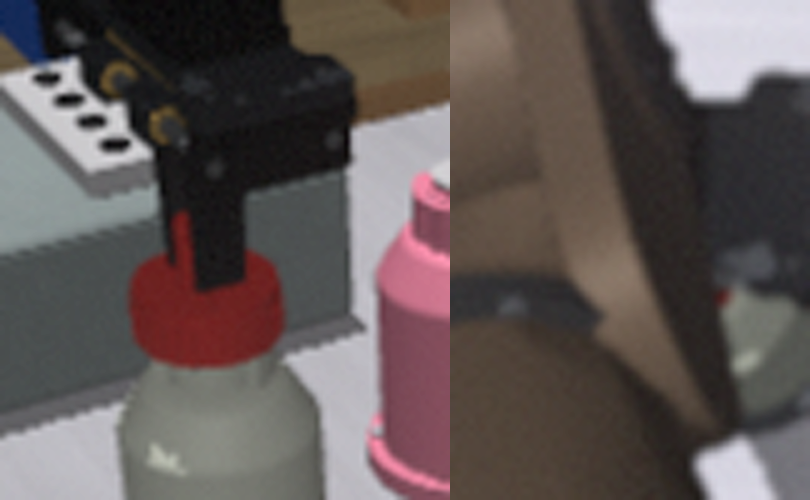

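Emit:
{"name": "arm_command", "arguments": {
  "targets": [
    [[0,0,0],[0,0,-0.006],255],
    [[0,0,0],[0,0,-0.012],255],
    [[0,0,0],[0,0,-0.02],255],
    [[0,0,0],[0,0,-0.035],255],
    [[0,0,0],[0,0,-0.055],255],
    [[0,0,0],[0,0,-0.08],255],
    [[0,0,0],[0,0,-0.1],255],
    [[0,0,0],[0,0,-0.1],255]
  ]
}}

```text
t: 7.75
eef_pos: [540.5, 290.8, 292.8]
tcp_rot: [3.14, 0.004, 3.14]
ft_force: [-0.2, -0.1, -1.1]
opening: 0.246
```

```bash
sed -i 's/100:200,200:290/60:200,180:290/; s/fx=5,fy=5/fx=4,fy=3.5714/;s/fy=6.25/fy=6.25/' look.py; sed -i 's/b\[:500\]/b[:500]/; s/^a=//' look.py; python3 look.py s5
python3 - <<'E'
from h import *
s=env.state(); print(rel([572,-281,290],3.14))
# dish refine
a=np.load('pics/top0.npz')['p'];cv2.imwrite('pics/d.png',cv2.resize(a[205:277,396:472],None,fx=8,fy=8,interpolation=2))
E
```

```text
7.85 [539.60128436 290.42421878 289.41315503] [-3.14155266e+00 -1.11358688e-04  3.13977217e+00] [ 0.01414234 -0.04259199 -1.11986169] [0.00141752 0.02466294 0.06675313] [ 3.86003167e-01  4.10525439e-01  1.48895948e+00  5.37305523e-06
  1.24222595e+00 -1.18297442e+00] 0.24645171630242985
(array([-0.0334, -0.5714, -0.0006]), np.float64(-0.0002))
```

View pics/s5.png

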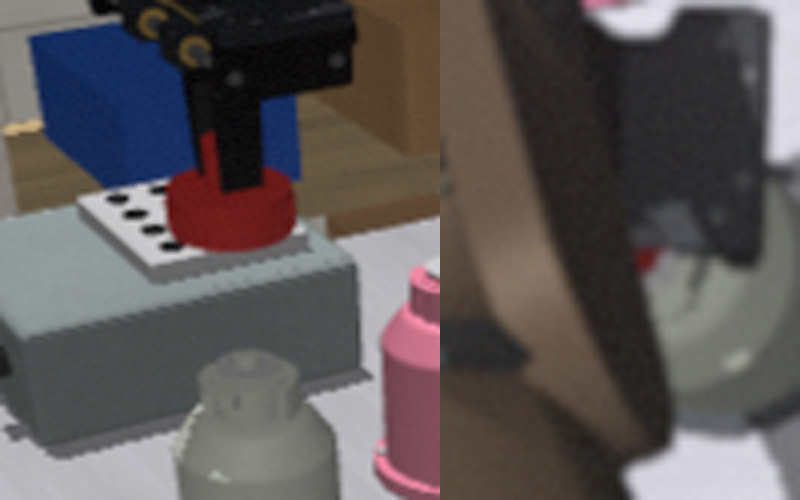

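View pics/d.png

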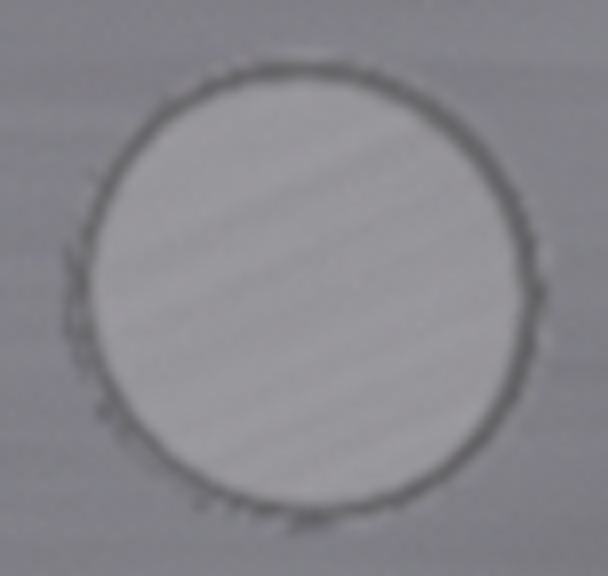

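Emit:
{"name": "arm_command", "arguments": {
  "targets": [
    [[0,0,0],[-0.001,-0.02,0],255],
    [[0,0,0],[-0.003,-0.055,0],255],
    [[0,0,0],[-0.006,-0.095,0],255],
    [[0,0,0],[-0.008,-0.135,0],255],
    [[0,0,0],[-0.01,-0.175,0],255],
    [[0,0,0],[-0.013,-0.215,0],255],
    [[0,0,0],[-0.015,-0.255,0],255],
    [[0,0,0],[-0.017,-0.295,0],255]
  ]
}}

```text
t: 8.65
eef_pos: [555.7, -6.0, 288.3]
tcp_rot: [3.141, -0.002, 3.14]
ft_force: [0.6, 0.4, -0.5]
opening: 0.246
```

Emit:
{"name": "arm_command", "arguments": {
  "targets": [
    [[0,0,0],[-0.002,-0.04,0],255],
    [[0,0,0],[-0.005,-0.08,0],255],
    [[0,0,0],[-0.007,-0.12,0],255],
    [[0,0,0],[-0.01,-0.16,0],255],
    [[0,0,0],[-0.012,-0.2,0],255],
    [[0,0,0],[-0.014,-0.24,0],255],
    [[0,0,0],[-0.016,-0.265,0],255],
    [[0,0,0],[-0.017,-0.276,0],255]
  ]
}}

```text
t: 9.45
eef_pos: [572.3, -282.4, 287.7]
tcp_rot: [3.14, -0.002, 3.138]
ft_force: [-0.4, 0.2, -0.8]
opening: 0.246
```

Emit:
{"name": "arm_command", "arguments": {
  "targets": [
    [[0,0,0],[0,0,0.02],255],
    [[0,0,0],[0,0,0.06],255],
    [[0,0,0],[0,0,0.1],255],
    [[0,0,0],[0,0,0.14],255],
    [[0,0,0],[0,0,0.17],255],
    [[0,0,0],[0,0,0.19],255],
    [[0,0,0],[0,0,0.2],255],
    [[0,0,0],[0,0,0.2],255]
  ]
}}

```text
t: 10.25
eef_pos: [572.4, -279.5, 88.2]
tcp_rot: [3.14, -0.002, 3.14]
ft_force: [-0.1, 0.4, -1.2]
opening: 0.243
```

```bash
python3 - <<'E'
from h import *
s=env.state();print(s['t'],s['eef_pos'],s['tcp_rot'],s['ft_force'],s['opening'],s['joints'])
p,d=read_camera('side');cv2.imwrite('pics/s6.png',cv2.resize(p[250:440,320:500],None,fx=3.2,fy=3.0,interpolation=2))
p,d=read_camera('top');cv2.imwrite('pics/t6.png',p)
E
```

```text
10.25 [ 572.36850697 -279.48644921   88.21953205] [ 3.13999393e+00 -2.33358093e-03  3.14031716e+00] [-0.12576978  0.39486184 -1.23126989] 0.24282029914172046 [-5.57941320e-01  6.48812073e-01  1.64472963e+00  1.65435663e-04
  8.50876917e-01 -2.12756953e+00]
```

View pics/s6.png

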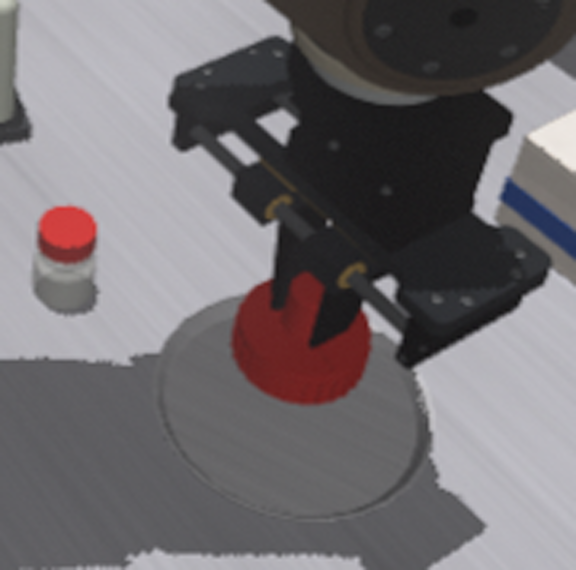

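View pics/t6.png

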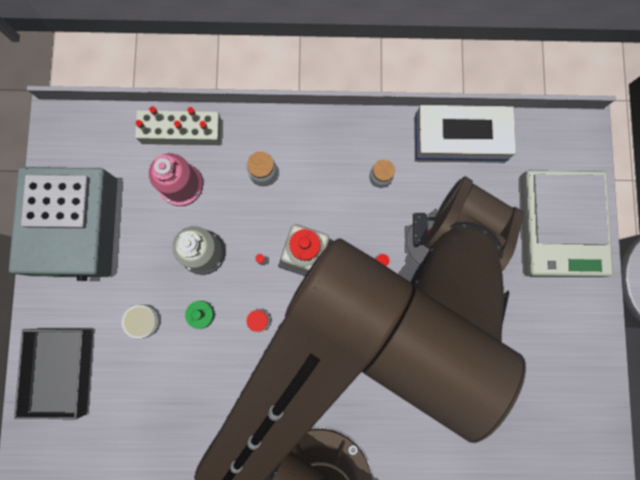

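Emit:
{"name": "arm_command", "arguments": {
  "targets": [
    [[0,0,0],[0,0,0.015],255],
    [[0,0,0],[0,0,0.03],255],
    [[0,0,0],[0,0,0.042],255],
    [[0,0,0],[0,0,0.048],255],
    [[0,0,0],[0,0,0.05],255],
    [[0,0,0],[0,0,0.0515],255],
    [[0,0,0],[0,0,0.0515],255]
  ]
}}

```text
t: 11.05
eef_pos: [573.0, -280.5, 38.2]
tcp_rot: [-3.141, 0.0, 3.14]
ft_force: [-0.7, -0.1, -1.5]
opening: 0.246
```

Emit:
{"name": "arm_command", "arguments": {
  "targets": [
    [[0,0,0],[0,0,0.001],255],
    [[0,0,0],[0,0,0.002],255],
    [[0,0,0],[0,0,0.0025],255],
    [[0,0,0],[0,0,0.0025],255]
  ]
}}

```text
t: 11.45
eef_pos: [572.9, -280.4, 35.6]
tcp_rot: [3.142, 0.0, 3.14]
ft_force: [-0.7, 0.2, -2.2]
opening: 0.247
```

Emit:
{"name": "arm_command", "arguments": {
  "targets": [
    [[0,0,0],[0,0,0.0007],255],
    [[0,0,0],[0,0,0.0015],255],
    [[0,0,0],[0,0,0.0015],255]
  ]
}}

```text
t: 11.75
eef_pos: [573.0, -280.4, 34.7]
tcp_rot: [-3.142, 0.0, 3.14]
ft_force: [-2.0, 1.8, 5.5]
opening: 0.249
```

Emit:
{"name": "arm_command", "arguments": {
  "targets": [
    [[0,0,0],[0,0,0],200],
    [[0,0,0],[0,0,0],160],
    [[0,0,0],[0,0,0],120],
    [[0,0,0],[0,0,0],100],
    [[0,0,0],[0,0,0],100],
    [[0,0,0],[0,0,0],100]
  ]
}}

```text
t: 12.35
eef_pos: [572.9, -280.4, 34.0]
tcp_rot: [3.141, 0.0, 3.14]
ft_force: [0.4, -0.2, -0.1]
opening: 0.585
```

Emit:
{"name": "arm_command", "arguments": {
  "targets": [
    [[0,0,0],[0,0,-0.01],100],
    [[0,0,0],[0,0,-0.03],100],
    [[0,0,0],[0,0,-0.06],100],
    [[0,0,0],[0,0,-0.1],100],
    [[0,0,0],[0,0,-0.14],100],
    [[0,0,0],[0,0,-0.18],100],
    [[0,0,0],[0,0,-0.2],100],
    [[0,0,0],[0,0,-0.2],100]
  ]
}}

```text
t: 13.15
eef_pos: [573.7, -280.9, 238.2]
tcp_rot: [-3.138, 0.005, 3.14]
ft_force: [0.3, 0.3, -0.8]
opening: 0.611
```

```bash
python3 - <<'E'
from h import *
s=env.state();print(s['t'],s['eef_pos'],s['ft_force'],s['opening'])
p,d=read_camera('side');cv2.imwrite('pics/s7.png',p)
W=cloud('side',d);q=p.astype(int);m=(q[...,2]>60)&(q[...,1]<45)&(q[...,0]<45);m[:330]=0;m[:,:365]=0;m[:,460:]=0
Q=W[m];print(len(Q));k=Q[Q[:,2]>52];t=Q[(Q[:,2]>26)&(Q[:,2]<36)]
print(k.mean(0),(t.min(0)+t.max(0))/2,np.percentile(Q[:,2],[5,50,95]))
cv2.imwrite('pics/s7c.png',cv2.resize(p[310:440,350:480],None,fx=4.5,fy=4.5,interpolation=2))
E
```

```text
13.15 [ 573.6926883  -280.89079288  238.23883468] [ 0.30753801  0.2738727  -0.82057844] 0.6109123273546219
1250
[ 555.19006418 -289.81256168   80.9316818 ] [ 569.78519127 -279.00266381   30.90657103] [13.31520564 30.68977158 60.76941209]
```

View pics/s7c.png

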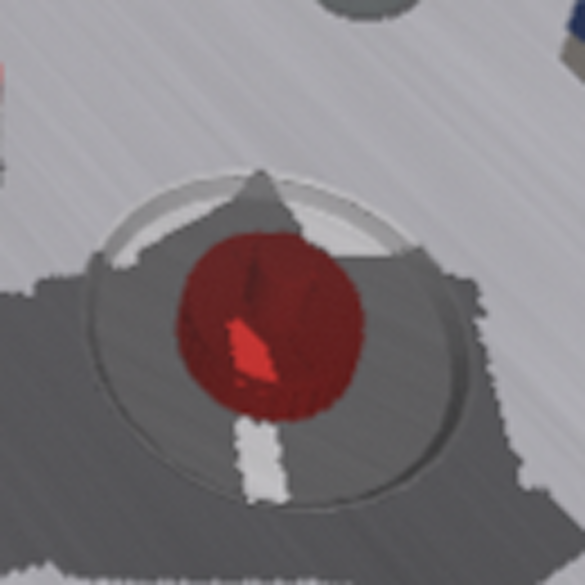

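View pics/s7.png

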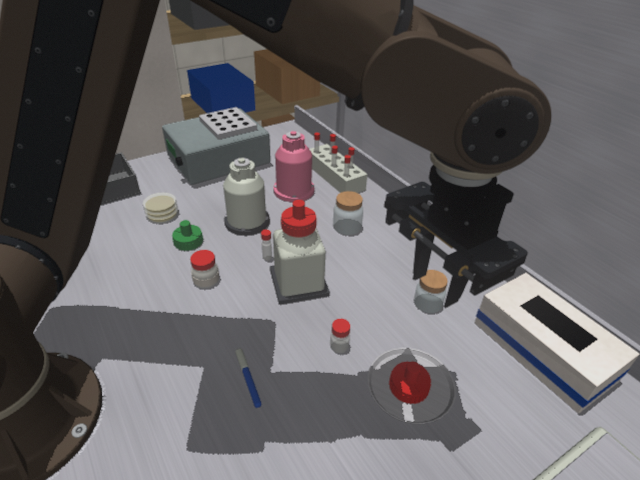

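The side view shows the red cap at about (410,382), upright and centred in the dish. Its skirt top is at z ≈ 31 mm, which matches 5 + 26. The square jug's cap is still in place at (298,220), and the gripper is clear.

Emit:
{"name": "arm_command", "arguments": {
  "targets": [
    [[0,0,0],[0,0,0],100],
    [[0,0,0],[0,0,0],100],
    [[0,0,0],[0,0,0],100]
  ]
}}

```text
t: 13.5
eef_pos: [572.6, -280.3, 233.0]
tcp_rot: [3.141, -0.002, 3.14]
ft_force: [-0.1, -0.6, -1.2]
opening: 0.607
```

```bash
python3 -c "
from cell import env
print(env.job_done());print(env.state()['t'])"
```

```text
the job is handed in; nothing more can be done
None
the job is handed in; nothing more can be done
```

The round jug is open and its cap is lying right way up in the dish. I handed the job in just after 13.5 s; it reports no verdict. I gripped the knob, pushed down about 9 mm (15–16 N), turned it 70° anticlockwise, and lifted it straight off. I then carried it over the square jug, set it down in the dish and let go.

- **Cap in the dish:** The last side picture shows the cap upright. Its skirt top measured z ≈ 31 mm, as expected for a cap flat on the dish floor. It is centred at about (570, −279) mm, within a few mm of the dish centre at about (572, −281) mm.
- **Gripper and square jug:** The gripper was about 200 mm clear of the cap. The square jug's cap looked unmoved.
- **Not confirmed by picture:** The cap's ridges were in shadow while I turned it, so I judged the turn from the low twisting moment and the free lift. In the final check, arm pixels got into the depth estimate of the knob's height (80.9 mm), so I discarded it.
- **Camera disagreement:** The two cameras differed by about 4 mm on the cap's y position. I used a value between them, and the grip closed with little side force.

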